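Square a pipette-tip box into its corner stop and hold the lid open

ROBOT

A 6-joint arm with a two-finger parallel gripper is mounted at the origin on the work surface; the furniture and walls round the work are solid. World frame = base frame: x ahead of the robot, y to its left, z up, the work surface at z = 0. Lengths are in m, angles in rad, forces in N, time in s.
With the tool pointing down it reaches from about 0.275 to 0.825 m from the base axis. Payload 5.2 kg.
Tool frame: the origin (TCP) lies at the very end of the fingers, on their centre line; the grasp point (between the pads) lies robot.tcp_to_grasp behind it (robot.tcp_to_grasp is the distance from the TCP to the grasp point, in m); z points along the fingers, x is the direction in which the jaws open and shut, and the axes are right-handed (so a half turn about z gives the same grasp; the last joint's range is limited). The gripper opens to 93 mm and grips with 3 to 60 N. Pads are 15 mm wide; open, the fingers measure 128 mm over their backs; the gripper's body (75 mm by 188 mm) begins 65 mm behind the grasp point.
Start: joints at [-1.306, 0.259, 1.535, -0, 1.348, -0.203], TCP at [0.248, -0.491, 0.219] pointing down, gripper open.
Joint ranges: [-3.14, 3.14], [-0.91, 2.08], [0.19, 2.58], [-1.22, 4.36], [0.22, 2.71], [-3.12, 3.12]. Speed limits (rad/s): [2.57, 2.57, 3.14, 3.14, 3.14, 3.14].

INTERFACE

Orientations are given as a unit quaternion [x, y, z, w].
In Python, from workcell import robot gives the robot as it stands.
- The arm moves only by the tool drive_tool, never from a script. Its argument "steps" is a list of rows, each an object of numbers: "hand": the opening, from 0 (shut) to 1 (fully open); "tx", "ty", "tz": the shift along the tool's x, y, z in m; "ax", "ay", "az": the turn, a rotation vector about the tool's x, y, z in rad. In form: [{"hand": .., "tx": .., "ty": .., "tz": .., "ax": .., "ay": .., "az": ..}, ...]. A call has 1 to 12 rows; each row shifts and turns the commanded pose from where the row before left it, along the tool's axes as they then stand; what a row does not reach is not made up. A row lasts 1/12 s, in which the tool goes at most 41.7 mm and 7.16 degrees, less where a joint would pass 70% of its speed; a pose out of reach is approached as far as the arm can. A call is refused whole if a number of a shift passes 0.0417 or a number of a turn 0.125, either way. A call with a gripper value outside its range is refused whole. The fingers move at their own pace and stop on an object; "grip_force" is the grip in N (left out, the last holds). Time passes only in rows, so rows that do not move let the fingers close. It gives the time, the measured TCP pose, the force and the opening at its end, in the units of the state.
- robot.read_state(): the state, without advancing time (a new reading comes with each control period).
- robot.grab_frame(name): name is "side" or "top" or "wrist"; returns a dict with "img" (420x560x3 uint8, red, green, blue), "fx", "fy", "cx", "cy" (pixels), "k1" (the pictures are not rectified: a ray, as slopes to the right and down, at radius r is drawn at 1 + k1 r^2 times it, then the intrinsics apply), "rvec" (rotation vector, rad) and "tvec" (3), from world to camera coordinates, as OpenCV has them. Camera axes: x right, y down, z forward; pixel columns grow to the right and rows downward; lengths in m; the calibration is good to about 2 mm. A picture is of the moment at which its call begins. There is no depth.
- robot.finish_job(): hands the job in, once; it reports no verdict.
The state is a dict: "t": time; "q": joint angles; "dq": joint speeds; "joint_efforts": joint torques, N m; "position": TCP position; "eef_rot": TCP orientation; "force": force on the tool from outside, world axes, zero at the start; "moment": the same for the moment, N m; "gripper_width": finger opening in m.
Only numpy, scipy, OpenCV 4.12 (cv2) and the standard library are available. Lean on these libraries where they do the work, as an engineer would, in place of code of your own. Each camera call takes 0.05 s, during which the arm holds its last target. There are 200 camera calls.

TASK

Slide the pipette-tip box, lid still shut, back into the corner of the L-shaped metal stop until it sits square and touches both rails. Then raise its lid by the steel tab to 60 degrees open and keep holding the tab there, so that a colleague can take tips: the lid falls shut if let go, so finish while still holding it, with the box still home in the corner. Leave the bottle, the steel dish and the timer where they stand.

Things in the scene. Friction and masses are not known exactly. Their poses are not given: they have to be found in the camera images.
- tip_box: Loose pipette-tip box, clear and white plastic, 71 (x) x 123 (y) x 70 mm high, lid shut; about 0.7 kg, slides under 3 to 7 N. Origin: underside, middle; z up, -x front (towards the robot, with the tab), +x back (hinge). Walls: front x = -35, back x = +31, sides y = +-61 mm, up to 52 mm; the lid covers 53 to 70 mm, 1 mm proud. It starts some 25 to 65 mm off the rails, a little out of square.
- lift_tab: Steel tab on the middle of the lid's front, moving with it. Lid shut: a level bar 16 mm wide (box y), 8 thick, round-ended, 42 mm out from the lid's front face (box x = -36), mid height 60.5 mm; its 4 mm thick foot plate at the lid is 40 wide, 14 high. Frame: as the box's when shut, turning with the lid. Pinched by its sides from above, it turns between the pads as the lid rises.
- tab_grip (a point): Point in the middle of the tab's width and thickness, 28 mm out from the lid's front face (14 mm from the tab's end): a good place to grip. With the lid shut it lies at (-64, 0, 60.5) mm in the box frame.
- lid_hinge (a point): Middle of the lid's hinge line, at (33, 0, 54) mm in the box frame, on the upper back edge of the box; the line runs along box y. The tab_grip point circles it at 97 mm.
- tip_box_lid (a joint): Opening angle of the lid in rad: 0 shut (level), 1.047 = 60 degrees, 1.92 at its limit leaning back. The front edge rises as it grows. The hinge is free, without detent or stay: the lid falls shut from 60 degrees; carrying it by the tab takes under 1 N.
- box_corner (a point): Rear right lower corner of the tip box as the robot sees it (box x = +31, y = -61 mm, at the underside). It meets the origin of the stop when the box is home.
- stop: L-shaped aluminium corner stop fixed on the worktop, two rails 25 mm high, 14 thick. Origin: inner corner at worktop height. The rear rail runs along +y of the stop (136 mm), its face looking to -x; the side rail runs along -x (100 mm) on the right, its face looking to +y. Home, the box lies at x < 0, y > 0, its axes parallel to the stop's, its origin at (-31, +61) mm.
- bottle: Bystander: white reagent bottle, 45 mm across, 88 mm high, right of the side rail. Origin at the centre of its underside.
- dish: Bystander: round steel dish, 69 mm across, 20 mm high, to the front right. Origin at the centre of its underside.
- timer: Bystander: flat bench timer, 58 x 66 x 18 mm, to the front left. Origin at the centre of its underside.
Mind the look-alikes: they are no part of the job. Of the things that look like the tip_box, the largest one is meant. There is more than one size of the stop; the one meant has the size given above.

How it is judged:
By the outcome, as a careful person would: the job done as asked, in the order asked, and still so for the second after the job is handed in, while the arm keeps its last pose, push and grip.
It also fails if it takes over 48 s, if anything falls off the work surface, if the arm or the gripper's body presses on something with over 40 N, if the wrist force passes 120 N, or if a joint passes its speed limit or range.

## Working session

There is one attempt and no reset: what is moved stays moved. The work goes in short steps, Python scripts to look and compute and a tool call to move; the robot and the scene stay as the last step left them, time stands still between calls to the robot, and variables do not carry over. Pictures are saved under pics/ and viewed, about 8 in all and at most 12, crops included, and the job is handed in when it is done.

Besides the shell and the picture viewer there is one more tool, called after "Call:" as name(argument=value, ...), one argument or row to a line, values as JSON. drive_tool: Moves the arm, as the interface text tells. Its arguments: {"type":"object","properties":{"steps":{"type":"array"},"grip_force":{"type":"number"}},"required":["steps"]}

```bash
mkdir -p pics; cat > h.py <<'E'
import numpy as np,cv2,pickle
from workcell import robot
def grab(n,f=None):
    d=robot.grab_frame(n)
    if f: cv2.imwrite('pics/'+f+'.png',d['img'][:,:,::-1]); pickle.dump(d,open('pics/'+f+'.pkl','wb'))
    return d
def load(f): return pickle.load(open('pics/'+f+'.pkl','rb'))
def ray(d,u,v):
    x,y=(u-d['cx'])/d['fx'],(v-d['cy'])/d['fy']
    rd=np.hypot(x,y); r=rd
    for _ in range(30): r=rd/(1+d['k1']*r*r)
    s=r/rd if rd>0 else 1
    R=cv2.Rodrigues(np.array(d['rvec'],float))[0]; t=np.array(d['tvec'],float).ravel()
    return -R.T@t, R.T@np.array([x*s,y*s,1])
def onz(d,u,v,z):
    o,k=ray(d,u,v); return o+k*(z-o[2])/k[2]
def proj(d,P):
    R=cv2.Rodrigues(np.array(d['rvec'],float))[0]; t=np.array(d['tvec'],float).ravel()
    c=R@np.array(P,float)+t; x,y=c[0]/c[2],c[1]/c[2]; s=1+d['k1']*(x*x+y*y)
    return np.array([d['fx']*x*s+d['cx'],d['fy']*y*s+d['cy']])
E
python3 - <<'E'
from h import *
for n in('top','side'):
    d=grab(n,n+'0'); o,k=ray(d,280,210); print(n,o,k,d['fx'],d['k1'])
s=robot.read_state(); print(s); print(robot.tcp_to_grasp)
a=load('top0')['img'];
E
```

```text
top [ 0.38583696 -0.09289989  1.08221651] [ 0.13575425 -0.00838997 -0.99090733] 422.7048939570241 -0.08164986454872462
side [0.01106981 0.80579536 0.60885475] [ 0.43634209 -0.75862323 -0.48396027] 501.85452094861967 -0.15054857839464436
{'t': 0.1, 'q': array([-1.30581104e+00,  2.59247391e-01,  1.53594931e+00, -2.63473042e-05,
        1.34797537e+00, -2.02779163e-01]), 'dq': array([ 1.13136884e-03, -3.19417736e-03, -1.98024843e-03,  6.02265876e-04,
        3.37700796e-05, -1.99453581e-03]), 'joint_efforts': array([ 2.41025118e-03, -4.38215268e+01, -2.84640670e+01,  7.22893118e-02,
        3.61221924e-02, -4.52481299e-05]), 'position': array([ 0.2478864 , -0.49043951,  0.21792282]), 'eef_rot': array([ 8.51732446e-01, -5.23976352e-01, -5.84301658e-04, -5.31413011e-04]), 'force': array([ 0.30507049,  0.80070257, -0.53075742]), 'moment': array([-0.01956991,  0.03648352, -0.00947839]), 'gripper_width': 0.09314243655589148}
0.0188
```

View pics/top0.png

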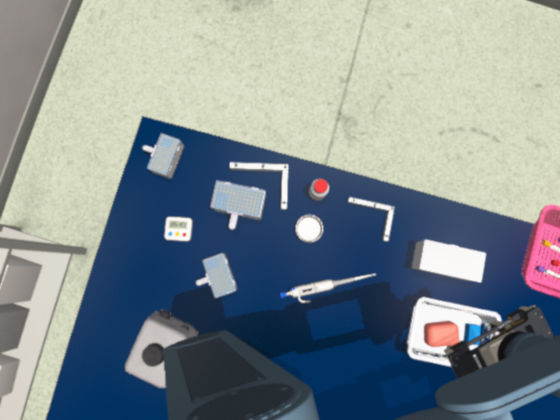

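View pics/side0.png

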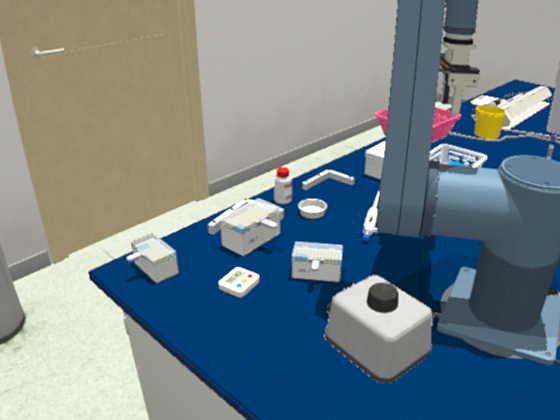

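Candidates for the box in the top view are at (238,200), (166,155) and (219,276). The first is the largest. The stops are at (265,180) and (375,215); the first is larger and has the bottle to the right of its side rail. I'll confirm both choices in one enlarged crop.

```bash
python3 - <<'E'
from h import *
d=load('top0'); im=d['img'][140:250,190:350,::-1]
cv2.imwrite('pics/crop.png',cv2.resize(im,None,fx=5,fy=5,interpolation=cv2.INTER_CUBIC))
for n,p,z in [('stopcorner',(287,163),.025),('stopL',(230,163),.025),('stopS',(285,208),.025),('box',(238,200),.07),('smallbox',(166,155),.06),('box3',(219,276),.06),('bottle',(320,187),.088),('dish',(309,229),.02),('timer',(178,229),.018),('stop2',(393,205),.025),('s2l',(349,200),.025)]:
    print(n,onz(d,*p,z).round(3))
E
```

```text
stopcorner [ 0.653 -0.119  0.025]
stopL [0.651 0.028 0.025]
stopS [ 0.536 -0.114  0.025]
box [0.548 0.001 0.07 ]
smallbox [0.662 0.186 0.06 ]
box3 [0.364 0.043 0.06 ]
bottle [ 0.579 -0.196  0.088]
dish [ 0.484 -0.176  0.02 ]
timer [0.48  0.157 0.018]
stop2 [ 0.547 -0.389  0.025]
s2l [ 0.558 -0.277  0.025]
```

View pics/crop.png

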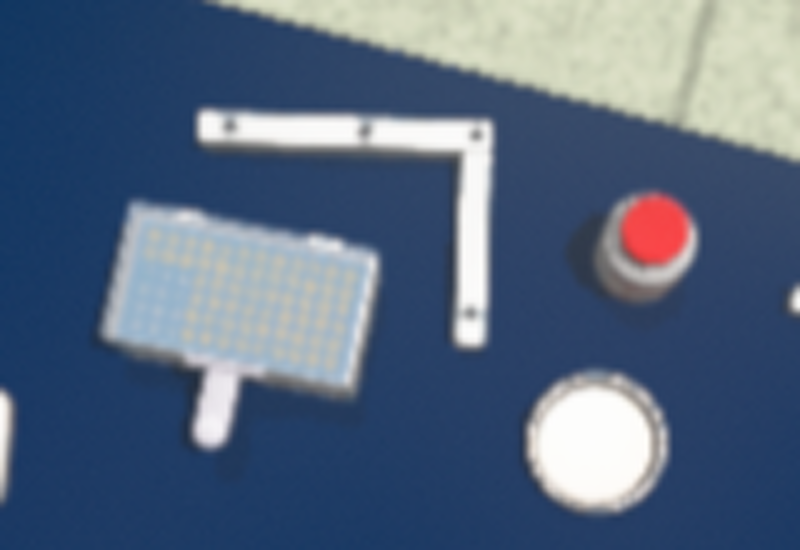

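The crop confirms it. The largest box has its tab pointing towards the robot and its lid top spans crop (103,205)–(378,390). The large stop has its outer corner near full-image (288,164), and its rear rail measures about 148 mm against 136+14. The box at (166,155), the box at (219,276) and the small stop are the look-alikes. Next I'll measure the edges.

```bash
cat > meas.py <<'E'
from h import *
def contour(d,seed,z,thr=110):
    hsv=cv2.cvtColor(d['img'],cv2.COLOR_RGB2HSV)
    m=((hsv[...,1]<150)&(hsv[...,2]>100)).astype(np.uint8)
    n,l,st,c=cv2.connectedComponentsWithStats(m)
    k=l[seed[1]-4:seed[1]+5,seed[0]-4:seed[0]+5]; k=np.bincount(k[k>0]).argmax()
    cs,_=cv2.findContours((l==k).astype(np.uint8),cv2.RETR_EXTERNAL,cv2.CHAIN_APPROX_NONE)
    c=max(cs,key=len)[:,0]
    return c,np.array([onz(d,u,v,z)[:2] for u,v in c])
def line(P):
    vx,vy,x,y=cv2.fitLine(P.astype(np.float32),cv2.DIST_HUBER,0,1e-4,1e-4).ravel()
    return np.array([x,y]),np.array([vx,vy])
def deg(v): return np.degrees(np.arctan2(v[1],v[0]))
E
python3 - <<'E'
from meas import *
d=load('top0')
c,P=contour(d,(265,167),.025)
print('stop ext',P.min(0),P.max(0),c.min(0),c.max(0))
x1=P[:,0].max(); 
# outer rear edge: far x per y column ; outer side edge: min y per x
def ext(P,ax,sgn,lo,hi,step=.003):
    out=[];o=1-ax
    for b in np.arange(lo,hi,step):
        s=P[(P[:,o]>=b)&(P[:,o]<b+step)]
        if len(s): out.append(s[np.argmax(sgn*s[:,ax])])
    return np.array(out)
p,v=line(ext(P,0,1,-.105,.02)); print('rear outer',p,deg(v))
p,v=line(ext(P,1,-1,.55,.635)); print('side outer',p,deg(v))
p,v=line(ext(P,0,1,-.105,.02)); 
c,B=contour(d,(238,200),.07)
print('box px',c.min(0),c.max(0)); h=cv2.minAreaRect(c[c[:,1]<210].astype(np.float32)); print(h)
p,v=line(ext(B,0,1,-.04,.04)); print('back edge',p,deg(v))
p,v=line(ext(B,1,1,.535,.57)); print('left edge',p,deg(v))
p,v=line(ext(B,1,-1,.53,.56)); print('right edge',p,deg(v))
# tab
T=np.array([onz(d,u,v,.0605)[:2] for u,v in c]); t=T[T[:,0]<T[:,0].min()+.03]
print('tab tip',T[T[:,0].argmin()],t.min(0),t.max(0),t.mean(0))
o=d['img'].copy()[:,:,::-1].copy()
for a,b,z in [(.653,-.119,.025)]: pass
E
```

```text
stop ext [-0.00999817 -0.89923158] [1.1464435  0.63417667] [0 0] [559 419]
rear outer [ 1.1175976  -0.04043422] -89.78349
side outer [ 0.5920779 -0.8364774] -5.0691395
box px [210 174] [278 230]
((244.0, 191.5), (35.0, 68.0), 90.0)
back edge [ 0.5886746  -0.00435211] 79.18362
left edge [0.5505325 0.0664352] -11.576508
right edge [ 0.5476585  -0.07117041] -54.657116
tab tip [0.47534417 0.01932626] [ 0.47534417 -0.05312404] [0.50531138 0.02465081] [ 4.92952373e-01 -4.40460609e-04]
```

```bash
cat > edge.py <<'E'
from meas import *
def prof(im,a,b,w=0.5):
    "first subpixel R-channel half crossing going from pixel a (dark) to b (bright)"
    n=60; t=np.linspace(0,1,n); a,b=np.array(a,float),np.array(b,float)
    q=a+(b-a)*t[:,None]
    g=cv2.remap(im[...,0].astype(np.float32),q[:,0].astype(np.float32)[None],q[:,1].astype(np.float32)[None],cv2.INTER_LINEAR).ravel()
    hi=g.max()*.9; lo=g[:8].mean(); h=lo+(hi-lo)*w
    i=np.argmax(g>h); f=(h-g[i-1])/(g[i]-g[i-1]); return q[i-1]+(q[i]-q[i-1])*f
def edge(d,pairs,z,name):
    px=np.array([prof(d['img'],a,b) for a,b in pairs]); P=np.array([onz(d,*p,z)[:2] for p in px])
    p,v=line(P); n=np.array([-v[1],v[0]]); print(name,p.round(4),'dir %.2f'%deg(v),'res',(abs((P-p)@n).max()*1e3).round(2)); return p,v
def cross(l1,l2):
    s=np.linalg.solve(np.c_[l1[1],-l2[1]],l2[0]-l1[0]); return l1[0]+l1[1]*s[0]
E
python3 - <<'E'
from edge import *
d=load('top0'); im=d['img']
print(im[155:172,255,0],im[185,280:296,0],im[180:190,235,0],im[200,205:216,0])
r=edge(d,[((u,158),(u+.0,166)) for u in range(233,284,3)],.025,'rear outer')
s=edge(d,[((295,v),(286,v)) for v in range(168,207,3)],.025,'side outer')
C=cross(r,s); print('outer corner',C)
b=edge(d,[((u,177+ (u-216)*.2),(u,187+(u-216)*.2)) for u in list(range(219,224,1))+list(range(232,250,2))+list(range(259,264))],.07,'lid back')
l=edge(d,[((206-(v-185)*.2+6,v),(220-(v-185)*.2,v)) for v in range(185,205,2)],.07,'lid left')
q=edge(d,[((270-(v-195)*.25,v),(258-(v-195)*.25,v)) for v in range(195,212,2)],.07,'lid right')
print('lid BL',cross(b,l),'BR',cross(b,q),np.linalg.norm(cross(b,l)-cross(b,q)))
a=edge(d,[((226,v),(234,v)) for v in range(216,226)],.0605,'tab L')
e=edge(d,[((243,v),(235,v)) for v in range(216,226)],.0605,'tab R')
E
```

```text
[ 45  45  47  45  46  45  49 102 197 244 249 250 248 228 146  88  60] [ 56 143 236 248 248 248 242 166  76  49  47  47  46  48  47  48] [ 37  37  42  71 128 172 180 169 165 176] [ 25  28  28  30  29  46  94 153 183 179 160]
rear outer [ 0.653  -0.0415] dir 88.36 res 0.97
side outer [ 0.5857 -0.1202] dir -0.92 res 0.92
outer corner [ 0.65072435 -0.12124413]
lid back [0.5881 0.0069] dir 79.08 res 0.85
lid left [0.5619 0.0638] dir -10.51 res 0.3
lid right [ 0.5412 -0.0616] dir -10.88 res 0.34
lid BL [0.5978259  0.05716627] BR [ 0.5737183  -0.06783584] 0.12730554
tab L [0.4985 0.0221] dir -10.47 res 0.31
tab R [0.4988 0.0036] dir -7.72 res 0.41
```

Call:
drive_tool(
  steps=[
    {"hand": 0.7,"az": 0.1225},
    {"hand": 0.7,"az": 0.1225},
    {"hand": 0.7,"az": 0.1225},
    {"hand": 0.7,"az": 0.1225},
    {"hand": 0.7,"tx": -0.035,"ty": -0.014},
    {"hand": 0.7,"tx": -0.035,"ty": -0.014},
    {"hand": 0.7,"tx": -0.035,"ty": -0.014},
    {"hand": 0.7,"tx": -0.035,"ty": -0.014},
    {"hand": 0.7,"tx": -0.035,"ty": -0.014},
    {"hand": 0.7,"tx": -0.035,"ty": -0.014},
    {"hand": 0.7,"tx": -0.035,"ty": -0.014},
    {"hand": 0.7,"tx": -0.035,"ty": -0.014},
  ],
  grip_force=10,
)

```text
invalid input at $.steps[0]: expected keys hand, tx, ty, tz, ax, ay, az
```

Call:
drive_tool(
  steps=[
    {"hand": 0.7,"tx": 0,"ty": 0,"tz": 0,"ax": 0,"ay": 0,"az": 0.1225},
    {"hand": 0.7,"tx": 0,"ty": 0,"tz": 0,"ax": 0,"ay": 0,"az": 0.1225},
    {"hand": 0.7,"tx": 0,"ty": 0,"tz": 0,"ax": 0,"ay": 0,"az": 0.1225},
    {"hand": 0.7,"tx": 0,"ty": 0,"tz": 0,"ax": 0,"ay": 0,"az": 0.1225},
    {"hand": 0.7,"tx": -0.035,"ty": -0.014,"tz": 0,"ax": 0,"ay": 0,"az": 0},
    {"hand": 0.7,"tx": -0.035,"ty": -0.014,"tz": 0,"ax": 0,"ay": 0,"az": 0},
    {"hand": 0.7,"tx": -0.035,"ty": -0.014,"tz": 0,"ax": 0,"ay": 0,"az": 0},
    {"hand": 0.7,"tx": -0.035,"ty": -0.014,"tz": 0,"ax": 0,"ay": 0,"az": 0},
    {"hand": 0.7,"tx": -0.035,"ty": -0.014,"tz": 0,"ax": 0,"ay": 0,"az": 0},
    {"hand": 0.7,"tx": -0.035,"ty": -0.014,"tz": 0,"ax": 0,"ay": 0,"az": 0},
    {"hand": 0.7,"tx": -0.035,"ty": -0.014,"tz": 0,"ax": 0,"ay": 0,"az": 0},
    {"hand": 0.7,"tx": -0.035,"ty": -0.014,"tz": 0,"ax": 0,"ay": 0,"az": 0},
  ],
  grip_force=10,
)

```text
t: 1.1
position: [0.3663, -0.2116, 0.2184]
eef_rot: [-0.699, 0.715, 0.0, 0.0]
force: [0.5, -0.8, 0.1]
gripper_width: 0.065
```

Call:
drive_tool(
  steps=[
    {"hand": 0.7,"tx": -0.0362,"ty": -0.014,"tz": 0,"ax": 0,"ay": 0,"az": 0},
    {"hand": 0.7,"tx": -0.0362,"ty": -0.014,"tz": 0,"ax": 0,"ay": 0,"az": 0},
    {"hand": 0.7,"tx": -0.0362,"ty": -0.014,"tz": 0,"ax": 0,"ay": 0,"az": 0},
    {"hand": 0.7,"tx": -0.0362,"ty": -0.014,"tz": 0,"ax": 0,"ay": 0,"az": 0},
    {"hand": 0.7,"tx": -0.0362,"ty": -0.014,"tz": 0,"ax": 0,"ay": 0,"az": 0},
    {"hand": 0.7,"tx": -0.0362,"ty": -0.014,"tz": 0,"ax": 0,"ay": 0,"az": 0},
    {"hand": 0.7,"tx": 0,"ty": 0,"tz": 0.04,"ax": 0,"ay": 0,"az": 0},
    {"hand": 0.7,"tx": 0,"ty": 0,"tz": 0.04,"ax": 0,"ay": 0,"az": 0},
    {"hand": 0.7,"tx": 0,"ty": 0,"tz": 0.04,"ax": 0,"ay": 0,"az": 0},
    {"hand": 0.7,"tx": 0,"ty": 0,"tz": 0.04,"ax": 0,"ay": 0,"az": 0},
    {"hand": 0.7,"tx": 0,"ty": 0,"tz": 0.04,"ax": 0.085,"ay": 0,"az": 0},
    {"hand": 0.7,"tx": 0,"ty": 0,"tz": 0,"ax": 0.085,"ay": 0,"az": 0},
  ],
)

```text
t: 2.1
position: [0.4521, 0.0029, 0.019]
eef_rot: [-0.697, 0.713, -0.052, 0.053]
force: [-0.6, -0.0, -0.7]
gripper_width: 0.0652
```

```bash
python3 - <<'E'
from h import *
d=grab('side','s1'); im=d['img'][150:300,150:400,::-1]
cv2.imwrite('pics/s1c.png',cv2.resize(im,None,fx=3,fy=3,interpolation=cv2.INTER_CUBIC))
E
```

```text
(no output)
```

View pics/s1c.png

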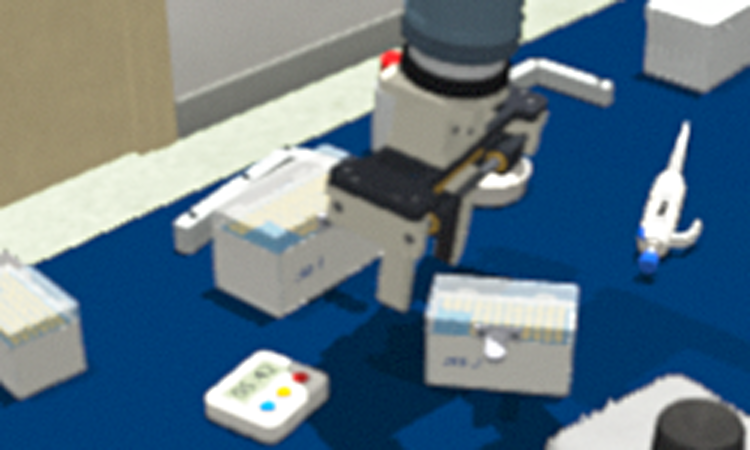

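The side crop shows the fingers straddling the tab in front of the box, near (400,290) and (450,240), clear of the timer and dish. I'll push forward now.

Call:
drive_tool(
  steps=[
    {"hand": 0.7,"tx": 0,"ty": -0.0158,"tz": 0.0027,"ax": 0,"ay": 0,"az": 0},
    {"hand": 0.7,"tx": 0,"ty": -0.0079,"tz": 0.00135,"ax": 0,"ay": 0,"az": 0},
    {"hand": 0.7,"tx": 0,"ty": -0.0079,"tz": 0.00135,"ax": 0,"ay": 0,"az": 0},
    {"hand": 0.7,"tx": 0,"ty": -0.0079,"tz": 0.00135,"ax": 0,"ay": 0,"az": 0},
    {"hand": 0.7,"tx": 0,"ty": -0.0079,"tz": 0.00135,"ax": 0,"ay": 0,"az": 0},
    {"hand": 0.7,"tx": 0,"ty": -0.0079,"tz": 0.00135,"ax": 0,"ay": 0,"az": 0},
    {"hand": 0.7,"tx": 0,"ty": -0.0079,"tz": 0.00135,"ax": 0,"ay": 0,"az": 0},
    {"hand": 0.7,"tx": 0,"ty": -0.0079,"tz": 0.00135,"ax": 0,"ay": 0,"az": 0},
    {"hand": 0.7,"tx": 0,"ty": -0.0079,"tz": 0.00135,"ax": 0,"ay": 0,"az": 0},
    {"hand": 0.7,"tx": 0,"ty": -0.0079,"tz": 0.00135,"ax": 0,"ay": 0,"az": 0},
    {"hand": 0.7,"tx": 0,"ty": 0,"tz": 0,"ax": 0,"ay": 0,"az": 0},
  ],
)

```text
t: 3.07
position: [0.5428, 0.0005, 0.0229]
eef_rot: [-0.698, 0.712, -0.054, 0.054]
force: [-3.8, 0.7, -2.3]
gripper_width: 0.0649
```

```bash
python3 - <<'E'
from h import *
s=robot.read_state(); print(s['position'],s['eef_rot'],s['force'])
d=grab('top','t2'); im=d['img'][140:250,190:350,::-1]
cv2.imwrite('pics/t2c.png',cv2.resize(im,None,fx=5,fy=5,interpolation=cv2.INTER_CUBIC))
E
```

```text
[5.42763897e-01 5.13589973e-04 2.29490363e-02] [-0.69756531  0.71246239 -0.05390823  0.05379485] [-3.82563539  0.69533249 -2.29865048]
```

View pics/t2c.png

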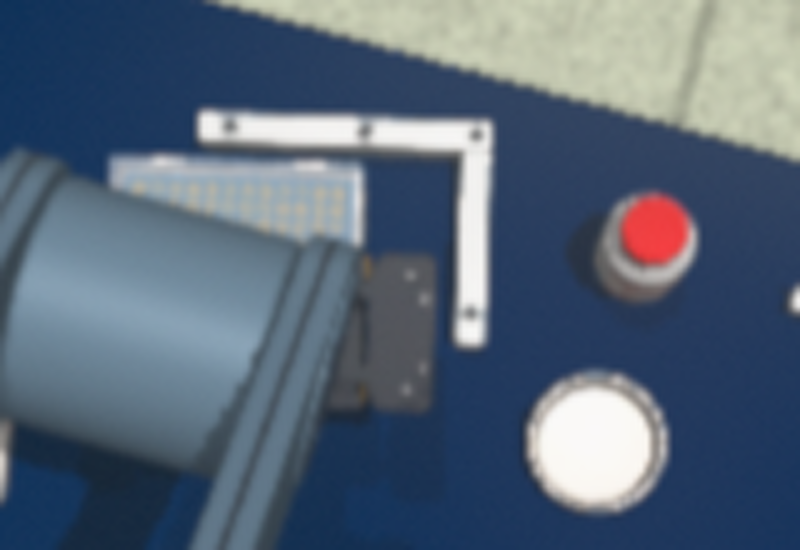

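Picture 5: the box is now squared by the two fingers, with its back edge at crop y≈158 and the rear rail face at ≈150. I'll go on in small steps until it touches.

Call:
drive_tool(
  steps=[
    {"hand": 0.7,"tx": 0,"ty": -0.004,"tz": 0.0009,"ax": 0,"ay": 0,"az": 0},
    {"hand": 0.7,"tx": 0,"ty": -0.004,"tz": 0.0009,"ax": 0,"ay": 0,"az": 0},
    {"hand": 0.7,"tx": 0,"ty": -0.004,"tz": 0.0009,"ax": 0,"ay": 0,"az": 0},
    {"hand": 0.7,"tx": 0,"ty": 0,"tz": 0,"ax": 0,"ay": 0,"az": 0},
    {"hand": 0.7,"tx": 0,"ty": 0,"tz": 0,"ax": 0,"ay": 0,"az": 0},
  ],
)

```text
t: 3.53
position: [0.5539, 0.0004, 0.0221]
eef_rot: [-0.698, 0.712, -0.054, 0.054]
force: [-6.5, 1.3, 2.7]
gripper_width: 0.065
```

Call:
drive_tool(
  steps=[
    {"hand": 0.7,"tx": 0,"ty": -0.002,"tz": 0.0004,"ax": 0,"ay": 0,"az": 0},
    {"hand": 0.7,"tx": 0,"ty": -0.002,"tz": 0.0004,"ax": 0,"ay": 0,"az": 0},
    {"hand": 0.7,"tx": 0,"ty": 0,"tz": 0,"ax": 0,"ay": 0,"az": 0},
    {"hand": 0.7,"tx": 0,"ty": 0,"tz": 0,"ax": 0,"ay": 0,"az": 0},
  ],
)

```text
t: 3.87
position: [0.5572, 0.0004, 0.0219]
eef_rot: [-0.698, 0.712, -0.053, 0.053]
force: [-8.6, 0.4, 6.0]
gripper_width: 0.065
```

Call:
drive_tool(
  steps=[
    {"hand": 0.7,"tx": 0,"ty": -0.002,"tz": 0.0003,"ax": 0,"ay": 0,"az": 0},
    {"hand": 0.7,"tx": 0,"ty": -0.001,"tz": 0.0002,"ax": 0,"ay": 0,"az": 0},
    {"hand": 0.7,"tx": 0,"ty": 0,"tz": 0,"ax": 0,"ay": 0,"az": 0},
    {"hand": 0.7,"tx": 0,"ty": 0,"tz": 0,"ax": 0,"ay": 0,"az": 0},
  ],
)

```text
t: 4.2
position: [0.5603, 0.0004, 0.0219]
eef_rot: [-0.698, 0.712, -0.053, 0.053]
force: [-8.7, 0.4, 5.3]
gripper_width: 0.065
```

Call:
drive_tool(
  steps=[
    {"hand": 0.7,"tx": 0,"ty": -0.002,"tz": 0.0003,"ax": 0,"ay": 0,"az": 0},
    {"hand": 0.7,"tx": 0,"ty": -0.002,"tz": 0.0003,"ax": 0,"ay": 0,"az": 0},
    {"hand": 0.7,"tx": 0,"ty": 0,"tz": 0,"ax": 0,"ay": 0,"az": 0},
    {"hand": 0.7,"tx": 0,"ty": 0,"tz": 0,"ax": 0,"ay": 0,"az": 0},
  ],
)

```text
t: 4.53
position: [0.5636, 0.0004, 0.0218]
eef_rot: [-0.698, 0.712, -0.053, 0.053]
force: [-11.9, 0.4, 7.4]
gripper_width: 0.0652
```

Call:
drive_tool(
  steps=[
    {"hand": 0.7,"tx": 0,"ty": -0.0015,"tz": 0.0001,"ax": 0,"ay": 0,"az": 0},
    {"hand": 0.7,"tx": 0,"ty": -0.0015,"tz": 0.0001,"ax": 0,"ay": 0,"az": 0},
    {"hand": 0.7,"tx": 0,"ty": 0,"tz": 0,"ax": 0,"ay": 0,"az": 0},
    {"hand": 0.7,"tx": 0,"ty": 0,"tz": 0,"ax": 0,"ay": 0,"az": 0},
  ],
)

```text
t: 4.87
position: [0.5637, 0.0005, 0.0216]
eef_rot: [-0.698, 0.712, -0.051, 0.051]
force: [-19.6, -1.5, 15.5]
gripper_width: 0.0649
```

```bash
python3 - <<'E'
from edge import *
d=load('t2')
l=edge(d,[((208,v),(218,v)) for v in range(174,178)],.07,'lid left')
q=edge(d,[((266,v),(259,v)) for v in range(175,187,2)],.07,'lid right')
b=edge(d,[((u,166+(u-213)*.04),(u,175+(u-213)*.04)) for u in list(range(216,220))+list(range(228,246,2))+list(range(257,261))],.07,'lid back')
print(cross(b,l),cross(b,q))
E
```

```text
lid left [0.6079 0.0673] dir 14.97 res 0.48
lid right [ 0.598 -0.058] dir 1.13 res 0.17
lid back [0.6192 0.003 ] dir 88.52 res 3.81
[0.6209197  0.07081326] [ 0.61759925 -0.05758737]
```

Call:
drive_tool(
  steps=[
    {"hand": 0.5,"tx": 0,"ty": 0.03,"tz": -0.005,"ax": 0,"ay": 0,"az": 0},
    {"hand": 0.5,"tx": 0,"ty": 0.03,"tz": -0.005,"ax": 0,"ay": 0,"az": 0},
    {"hand": 0.5,"tx": 0,"ty": 0,"tz": -0.04,"ax": -0.075,"ay": 0,"az": 0},
    {"hand": 0.3,"tx": 0,"ty": 0,"tz": -0.04,"ax": -0.075,"ay": 0,"az": 0},
    {"hand": 0,"tx": 0,"ty": 0,"tz": -0.04,"ax": 0,"ay": 0,"az": 0},
    {"hand": 0,"tx": -0.0415,"ty": 0,"tz": 0,"ax": 0,"ay": 0,"az": 0},
    {"hand": 0,"tx": -0.0415,"ty": 0,"tz": 0,"ax": 0,"ay": 0,"az": 0},
    {"hand": 0,"tx": -0.027,"ty": 0,"tz": 0,"ax": 0,"ay": 0,"az": 0},
  ],
)

```text
t: 5.53
position: [0.5037, 0.1132, 0.1387]
eef_rot: [-0.699, 0.715, -0.007, 0.008]
force: [-0.0, -0.2, -0.1]
gripper_width: 0.0176
```

Call:
drive_tool(
  steps=[
    {"hand": 0,"tx": 0,"ty": -0.0335,"tz": 0,"ax": 0,"ay": 0,"az": 0},
    {"hand": 0,"tx": 0,"ty": -0.0335,"tz": 0,"ax": 0,"ay": 0,"az": 0},
    {"hand": 0,"tx": 0,"ty": -0.0335,"tz": 0,"ax": 0,"ay": 0,"az": 0},
    {"hand": 0,"tx": 0,"ty": 0,"tz": 0.04,"ax": 0,"ay": 0,"az": 0},
    {"hand": 0,"tx": 0,"ty": 0,"tz": 0.04,"ax": 0,"ay": 0,"az": 0},
    {"hand": 0,"tx": 0,"ty": 0,"tz": 0.038,"ax": 0,"ay": 0.075,"az": 0},
    {"hand": 0,"tx": 0,"ty": 0,"tz": 0,"ax": 0,"ay": 0.075,"az": 0},
    {"hand": 0,"tx": 0,"ty": 0,"tz": 0,"ax": 0,"ay": 0,"az": 0},
    {"hand": 0,"tx": 0,"ty": 0,"tz": 0,"ax": 0,"ay": 0,"az": 0},
  ],
)

```text
t: 6.28
position: [0.6053, 0.1105, 0.0205]
eef_rot: [-0.698, 0.712, -0.058, -0.046]
force: [0.7, 0.8, 0.1]
gripper_width: 0.0008
```

Call:
drive_tool(
  steps=[
    {"hand": 0,"tx": 0.013,"ty": 0,"tz": 0.0019,"ax": 0,"ay": 0,"az": 0},
    {"hand": 0,"tx": 0.007,"ty": 0,"tz": 0.001,"ax": 0,"ay": 0,"az": 0},
    {"hand": 0,"tx": 0.006,"ty": 0,"tz": 0.0009,"ax": 0,"ay": 0,"az": 0},
    {"hand": 0,"tx": 0.006,"ty": 0,"tz": 0.0009,"ax": 0,"ay": 0,"az": 0},
    {"hand": 0,"tx": 0.006,"ty": 0,"tz": 0.0009,"ax": 0,"ay": 0,"az": 0},
    {"hand": 0,"tx": 0.006,"ty": 0,"tz": 0.0009,"ax": 0,"ay": 0,"az": 0},
    {"hand": 0,"tx": 0.006,"ty": 0,"tz": 0.0009,"ax": 0,"ay": 0,"az": 0},
    {"hand": 0,"tx": 0.006,"ty": 0,"tz": 0.0009,"ax": 0,"ay": 0,"az": 0},
    {"hand": 0,"tx": 0.006,"ty": 0,"tz": 0.0009,"ax": 0,"ay": 0,"az": 0},
    {"hand": 0,"tx": 0.004,"ty": 0,"tz": 0.0006,"ax": 0,"ay": 0,"az": 0},
    {"hand": 0,"tx": 0,"ty": 0,"tz": 0,"ax": 0,"ay": 0,"az": 0},
  ],
)

```text
t: 7.2
position: [0.6043, 0.042, 0.0224]
eef_rot: [-0.696, 0.714, -0.058, -0.045]
force: [0.0, 5.0, 3.1]
gripper_width: 0.0005
```

```bash
python3 - <<'E'
from h import *
d=grab('top','t3'); im=d['img'][140:250,190:350,::-1]
cv2.imwrite('pics/t3c.png',cv2.resize(im,None,fx=5,fy=5,interpolation=cv2.INTER_CUBIC))
E
```

```text
(no output)
```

View pics/t3c.png

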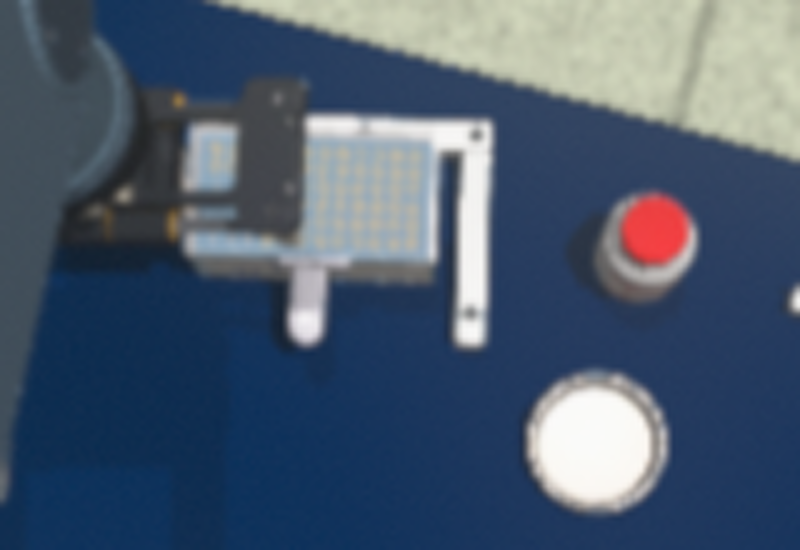

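Picture 6: the box is at the rear rail and square. Its right edge is at crop x≈436 and the side rail face at ≈460, so about 10 mm is left.

Call:
drive_tool(
  steps=[
    {"hand": 0,"tx": 0.003,"ty": 0,"tz": 0.0004,"ax": 0,"ay": 0,"az": 0},
    {"hand": 0,"tx": 0.003,"ty": 0,"tz": 0.0004,"ax": 0,"ay": 0,"az": 0},
    {"hand": 0,"tx": 0.002,"ty": 0,"tz": 0.0003,"ax": 0,"ay": 0,"az": 0},
    {"hand": 0,"tx": 0,"ty": 0,"tz": 0,"ax": 0,"ay": 0,"az": 0},
    {"hand": 0,"tx": 0,"ty": 0,"tz": 0,"ax": 0,"ay": 0,"az": 0},
  ],
)

```text
t: 7.67
position: [0.6041, 0.0346, 0.0224]
eef_rot: [-0.697, 0.714, -0.058, -0.045]
force: [-0.2, 6.5, 4.0]
gripper_width: 0.0006
```

Call:
drive_tool(
  steps=[
    {"hand": 0,"tx": 0.002,"ty": 0,"tz": 0.0002,"ax": 0,"ay": 0,"az": 0},
    {"hand": 0,"tx": 0.001,"ty": 0,"tz": 0.0001,"ax": 0,"ay": 0,"az": 0},
    {"hand": 0,"tx": 0,"ty": 0,"tz": 0,"ax": 0,"ay": 0,"az": 0},
    {"hand": 0,"tx": 0,"ty": 0,"tz": 0,"ax": 0,"ay": 0,"az": 0},
  ],
)

```text
t: 8.0
position: [0.6039, 0.0318, 0.0224]
eef_rot: [-0.697, 0.714, -0.058, -0.045]
force: [-0.4, 7.9, 4.2]
gripper_width: 0.0004
```

Call:
drive_tool(
  steps=[
    {"hand": 0,"tx": 0.002,"ty": 0,"tz": 0.0002,"ax": 0,"ay": 0,"az": 0},
    {"hand": 0,"tx": 0.001,"ty": 0,"tz": 0.0001,"ax": 0,"ay": 0,"az": 0},
    {"hand": 0,"tx": 0,"ty": 0,"tz": 0,"ax": 0,"ay": 0,"az": 0},
    {"hand": 0,"tx": 0,"ty": 0,"tz": 0,"ax": 0,"ay": 0,"az": 0},
  ],
)

```text
t: 8.33
position: [0.6038, 0.0295, 0.0225]
eef_rot: [-0.697, 0.714, -0.058, -0.045]
force: [0.2, 10.9, 3.7]
gripper_width: 0.0002
```

Call:
drive_tool(
  steps=[
    {"hand": 0,"tx": 0.001,"ty": 0,"tz": 0.0001,"ax": 0,"ay": 0,"az": 0},
    {"hand": 0,"tx": 0.001,"ty": 0,"tz": 0.0001,"ax": 0,"ay": 0,"az": 0},
    {"hand": 0,"tx": 0,"ty": 0,"tz": 0,"ax": 0,"ay": 0,"az": 0},
    {"hand": 0,"tx": 0,"ty": 0,"tz": 0,"ax": 0,"ay": 0,"az": 0},
  ],
)

```text
t: 8.67
position: [0.6038, 0.0294, 0.0225]
eef_rot: [-0.697, 0.714, -0.057, -0.044]
force: [0.0, 17.1, 3.7]
gripper_width: 0.0004
```

Call:
drive_tool(
  steps=[
    {"hand": 0,"tx": -0.035,"ty": 0,"tz": -0.005,"ax": 0,"ay": 0,"az": 0},
    {"hand": 0,"tx": 0,"ty": 0,"tz": -0.04,"ax": 0,"ay": -0.075,"az": 0},
    {"hand": 0,"tx": 0,"ty": 0,"tz": -0.04,"ax": 0,"ay": -0.075,"az": 0},
    {"hand": 0,"tx": 0,"ty": 0,"tz": -0.04,"ax": 0,"ay": 0,"az": 0},
    {"hand": 0.7,"tx": 0.0373,"ty": 0.0289,"tz": 0,"ax": 0,"ay": 0,"az": 0},
    {"hand": 0.7,"tx": 0.0373,"ty": 0.0289,"tz": 0,"ax": 0,"ay": 0,"az": 0},
    {"hand": 0.7,"tx": 0.0373,"ty": 0.0289,"tz": 0,"ax": 0,"ay": 0,"az": 0},
    {"hand": 0.7,"tx": 0,"ty": 0,"tz": 0,"ax": 0,"ay": 0,"az": 0},
    {"hand": 0.7,"tx": 0,"ty": 0,"tz": 0,"ax": 0,"ay": 0,"az": 0},
  ],
)

```text
t: 9.42
position: [0.5222, -0.0292, 0.1399]
eef_rot: [-0.698, 0.716, -0.006, 0.007]
force: [0.6, -0.2, -0.0]
gripper_width: 0.0294
```

```bash
python3 - <<'E'
from h import *
d=grab('top','t4'); im=d['img'][140:250,190:350,::-1]
cv2.imwrite('pics/t4c.png',cv2.resize(im,None,fx=5,fy=5,interpolation=cv2.INTER_CUBIC))
E
```

```text
(no output)
```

View pics/t4c.png

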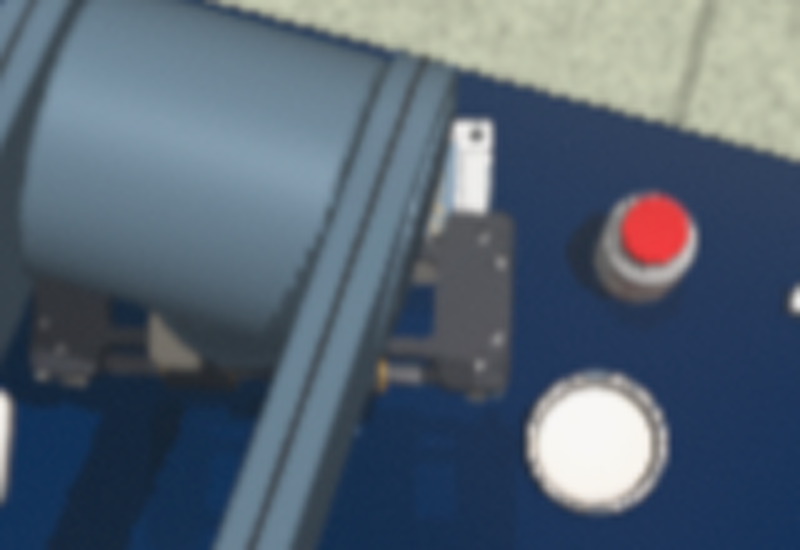

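Picture 7: the arm hides the box from above, so I'll go down in front, straddling the tab, and seat it against the rear rail again.

Call:
drive_tool(
  steps=[
    {"hand": 0.7,"tx": 0.017,"ty": 0.012,"tz": 0,"ax": 0,"ay": 0,"az": 0},
    {"hand": 0.7,"tx": 0,"ty": 0,"tz": 0,"ax": 0,"ay": 0,"az": 0},
    {"hand": 0.7,"tx": 0,"ty": 0,"tz": 0,"ax": 0,"ay": 0,"az": 0},
    {"hand": 0.7,"tx": 0,"ty": 0,"tz": 0.039,"ax": 0,"ay": 0,"az": 0},
    {"hand": 0.7,"tx": 0,"ty": 0,"tz": 0.039,"ax": 0,"ay": 0,"az": 0},
    {"hand": 0.7,"tx": 0,"ty": 0,"tz": 0.039,"ax": 0.075,"ay": 0,"az": 0},
    {"hand": 0.7,"tx": 0,"ty": 0,"tz": 0,"ax": 0.075,"ay": 0,"az": 0},
    {"hand": 0.7,"tx": 0,"ty": 0,"tz": 0,"ax": 0,"ay": 0,"az": 0},
    {"hand": 0.7,"tx": 0,"ty": 0,"tz": 0,"ax": 0,"ay": 0,"az": 0},
  ],
)

```text
t: 10.22
position: [0.5127, -0.0425, 0.0237]
eef_rot: [-0.697, 0.712, -0.056, 0.057]
force: [0.2, -1.1, -0.2]
gripper_width: 0.0652
```

Call:
drive_tool(
  steps=[
    {"hand": 0.7,"tx": 0,"ty": -0.01,"tz": 0.0015,"ax": 0,"ay": 0,"az": 0},
    {"hand": 0.7,"tx": 0,"ty": -0.01,"tz": 0.0015,"ax": 0,"ay": 0,"az": 0},
    {"hand": 0.7,"tx": 0,"ty": -0.01,"tz": 0.0015,"ax": 0,"ay": 0,"az": 0},
    {"hand": 0.7,"tx": 0,"ty": -0.007,"tz": 0.001,"ax": 0,"ay": 0,"az": 0},
    {"hand": 0.7,"tx": 0,"ty": -0.005,"tz": 0.0007,"ax": 0,"ay": 0,"az": 0},
    {"hand": 0.7,"tx": 0,"ty": -0.003,"tz": 0.0004,"ax": 0,"ay": 0,"az": 0},
    {"hand": 0.7,"tx": 0,"ty": -0.002,"tz": 0.0003,"ax": 0,"ay": 0,"az": 0},
    {"hand": 0.7,"tx": 0,"ty": 0,"tz": 0,"ax": 0,"ay": 0,"az": 0},
    {"hand": 0.7,"tx": 0,"ty": 0,"tz": 0,"ax": 0,"ay": 0,"az": 0},
  ],
)

```text
t: 10.97
position: [0.5599, -0.0443, 0.0245]
eef_rot: [-0.697, 0.712, -0.057, 0.057]
force: [0.2, -0.2, -0.4]
gripper_width: 0.0652
```

Call:
drive_tool(
  steps=[
    {"hand": 0.7,"tx": 0,"ty": -0.002,"tz": 0.0003,"ax": 0,"ay": 0,"az": 0},
    {"hand": 0.7,"tx": 0,"ty": -0.0015,"tz": 0.0002,"ax": 0,"ay": 0,"az": 0},
    {"hand": 0.7,"tx": 0,"ty": 0,"tz": 0,"ax": 0,"ay": 0,"az": 0},
    {"hand": 0.7,"tx": 0,"ty": 0,"tz": 0,"ax": 0,"ay": 0,"az": 0},
  ],
)

```text
t: 11.3
position: [0.5623, -0.0442, 0.0244]
eef_rot: [-0.697, 0.712, -0.056, 0.057]
force: [-4.7, -1.5, 2.2]
gripper_width: 0.0651
```

Call:
drive_tool(
  steps=[
    {"hand": 0.7,"tx": 0,"ty": -0.002,"tz": 0.0003,"ax": 0,"ay": 0,"az": 0},
    {"hand": 0.7,"tx": 0,"ty": -0.001,"tz": 0.0001,"ax": 0,"ay": 0,"az": 0},
    {"hand": 0.7,"tx": 0,"ty": 0,"tz": 0,"ax": 0,"ay": 0,"az": 0},
    {"hand": 0.7,"tx": 0,"ty": 0,"tz": 0,"ax": 0,"ay": 0,"az": 0},
  ],
)

```text
t: 11.63
position: [0.5626, -0.044, 0.024]
eef_rot: [-0.698, 0.712, -0.054, 0.055]
force: [-14.8, -1.9, 10.6]
gripper_width: 0.0653
```

Call:
drive_tool(
  steps=[
    {"hand": 0.7,"tx": 0,"ty": 0.035,"tz": -0.005,"ax": 0,"ay": 0,"az": 0},
    {"hand": 0.7,"tx": 0,"ty": 0.02,"tz": -0.003,"ax": 0,"ay": 0,"az": 0},
    {"hand": 0.7,"tx": 0,"ty": 0.0,"tz": -0.04,"ax": -0.075,"ay": 0,"az": 0},
    {"hand": 0.7,"tx": 0,"ty": 0,"tz": -0.04,"ax": -0.075,"ay": 0,"az": 0},
    {"hand": 0.7,"tx": 0,"ty": 0.04,"tz": -0.04,"ax": 0,"ay": 0,"az": 0},
    {"hand": 0.6,"tx": 0,"ty": 0.03,"tz": 0,"ax": 0,"ay": 0,"az": 0},
    {"hand": 0.6,"tx": 0,"ty": 0,"tz": 0,"ax": 0,"ay": 0,"az": 0},
    {"hand": 0.6,"tx": 0,"ty": 0,"tz": 0,"ax": 0,"ay": 0,"az": 0},
  ],
)

```text
t: 12.3
position: [0.4414, -0.0418, 0.1271]
eef_rot: [-0.7, 0.714, -0.007, 0.009]
force: [0.1, -0.1, -0.2]
gripper_width: 0.0562
```

```bash
python3 - <<'E'
from h import *
s=robot.read_state(); print(s['position'],s['eef_rot'])
T=grab('top','t5'); W=grab('wrist','w5'); S=grab('side','s5')
a=cv2.resize(T['img'][150:230,205:305],None,fx=4,fy=4,interpolation=cv2.INTER_CUBIC)
b=cv2.resize(W['img'],(400,300)); c=cv2.resize(S['img'][170:270,190:320],(390,300),interpolation=cv2.INTER_CUBIC)
o=np.zeros((600,800,3),np.uint8); o[:300,:400]=b; o[:300,400:790]=c; k=a[:280]; o[300:580,:400]=k
cv2.imwrite('pics/m5.png',o[:,:,::-1])
for X in (-78,-64,-36): print(X,[proj(D,[.6073+X/1000,-.0453-X/1000*.023,.0605]).round(1) for D in (T,W,S)])
E
```

```text
[ 0.44144402 -0.04180575  0.12710158] [-0.6995692   0.71447613 -0.00723292  0.00862963]
-78 [array([256.2, 208.3]), array([278.7,  99. ]), array([268.6, 209.5])]
-64 [array([256.5, 202.6]), array([278.8,  76.6]), array([263.4, 208. ])]
-36 [array([257. , 191.4]), array([278.8,  29.1]), array([253.1, 205.1])]
```

View pics/m5.png

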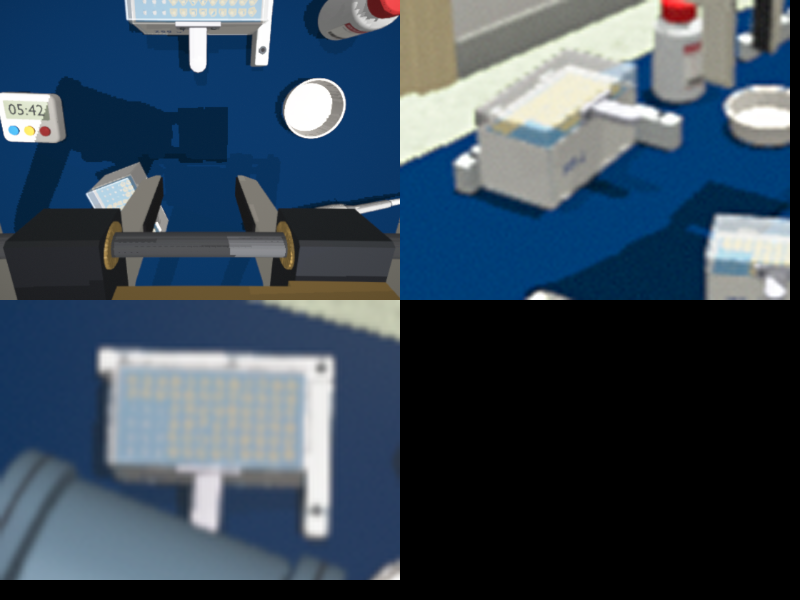

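Picture 8: the top panel shows the box tight in the corner. The wrist panel shows the tab end near full-image pixel (277,99), against a predicted (279,99). I'll measure the tab and the squareness now.

```bash
python3 - <<'E'
from edge import *
W=load('w5')
a=edge(W,[((258,v),(275,v)) for v in range(55,88,4)],.0605,'tab L')
b=edge(W,[((298,v),(281,v)) for v in range(55,88,4)],.0605,'tab R')
m=(a[0]+b[0])/2; print('mid',m)
print('end',onz(W,*prof(W['img'],(277,112),(277,94)),.0605))
T=load('t5')
r=edge(T,[((u,158),(u,166)) for u in range(233,284,3)],.025,'rear outer')
s=edge(T,[((295,v),(286,v)) for v in range(168,207,3)],.025,'side outer')
e=edge(T,[((u,205),(u,190)) for u in (list(range(236,246))+list(range(268,278)))],.02,'front low')
l=edge(T,[((228,v),(238,v)) for v in range(170,188,2)],.07,'lid left')
E
```

```text
tab L [ 0.5469 -0.0345] dir -0.63 res 0.07
tab R [ 0.5465 -0.0506] dir -1.44 res 0.05
mid [ 0.54668736 -0.0425534 ]
end [ 0.52774186 -0.04230568  0.0605    ]
rear outer [ 0.653  -0.0415] dir 88.37 res 0.59
side outer [ 0.5888 -0.1202] dir -0.91 res 0.9
front low [ 0.5742 -0.0241] dir 83.60 res 1.31
lid left [0.6022 0.0184] dir -1.02 res 0.35
```

Call:
drive_tool(
  steps=[
    {"hand": 0.45,"tx": 0,"ty": -0.033,"tz": 0,"ax": -0.022,"ay": 0,"az": 0},
    {"hand": 0.45,"tx": 0,"ty": -0.033,"tz": 0,"ax": 0,"ay": 0,"az": 0},
    {"hand": 0.45,"tx": 0,"ty": -0.033,"tz": 0,"ax": 0,"ay": 0,"az": 0},
    {"hand": 0.45,"tx": 0,"ty": 0,"tz": 0.03,"ax": 0,"ay": 0,"az": 0},
    {"hand": 0.45,"tx": 0,"ty": 0,"tz": 0,"ax": 0,"ay": 0,"az": 0},
    {"hand": 0.45,"tx": 0,"ty": 0,"tz": 0,"ax": 0,"ay": 0,"az": 0},
  ],
)

```text
t: 12.95
position: [0.5397, -0.0433, 0.0948]
eef_rot: [-0.7, 0.714, 0.004, -0.001]
force: [0.1, 0.2, 0.2]
gripper_width: 0.0422
```

Call:
drive_tool(
  steps=[
    {"hand": 0.45,"tx": -0.001,"ty": -0.001,"tz": 0.027,"ax": 0.006,"ay": 0,"az": 0},
    {"hand": 0.45,"tx": 0,"ty": 0,"tz": 0.026,"ax": 0,"ay": 0,"az": 0},
    {"hand": 0.45,"tx": 0,"ty": 0,"tz": 0,"ax": 0,"ay": 0,"az": 0},
    {"hand": 0.45,"tx": 0,"ty": 0,"tz": 0,"ax": 0,"ay": 0,"az": 0},
    {"hand": 0.25,"tx": 0,"ty": 0,"tz": 0,"ax": 0,"ay": 0,"az": 0},
    {"hand": 0.25,"tx": 0,"ty": 0,"tz": 0,"ax": 0,"ay": 0,"az": 0},
  ],
)

```text
t: 13.45
position: [0.5434, -0.0432, 0.0462]
eef_rot: [-0.7, 0.714, -0.002, 0.003]
force: [0.8, 0.2, 0.8]
gripper_width: 0.033
```

Call:
drive_tool(
  steps=[
    {"hand": 0,"tx": 0,"ty": 0,"tz": 0,"ax": 0,"ay": 0,"az": 0},
    {"hand": 0,"tx": 0,"ty": 0,"tz": 0,"ax": 0,"ay": 0,"az": 0},
    {"hand": 0,"tx": 0,"ty": 0,"tz": 0,"ax": 0,"ay": 0,"az": 0},
    {"hand": 0,"tx": 0,"ty": 0,"tz": 0,"ax": 0,"ay": 0,"az": 0},
  ],
  grip_force=8,
)

```text
t: 13.78
position: [0.5427, -0.0429, 0.0452]
eef_rot: [-0.7, 0.714, -0.002, 0.003]
force: [-0.9, -0.7, 5.7]
gripper_width: 0.0161
```

Gripped: the width is 16.1 mm, matching the tab. Now I'll lift along the arc, starting with the first 20°.

Call:
drive_tool(
  steps=[
    {"hand": 0,"tx": 0,"ty": -0.0009,"tz": -0.0083,"ax": 0,"ay": 0,"az": 0},
    {"hand": 0,"tx": 0,"ty": -0.0017,"tz": -0.0082,"ax": 0,"ay": 0,"az": 0},
    {"hand": 0,"tx": 0,"ty": -0.0024,"tz": -0.0081,"ax": 0,"ay": 0,"az": 0},
    {"hand": 0,"tx": 0,"ty": -0.0031,"tz": -0.0078,"ax": 0,"ay": 0,"az": 0},
    {"hand": 0,"tx": 0,"ty": 0,"tz": 0,"ax": 0,"ay": 0,"az": 0},
    {"hand": 0,"tx": 0,"ty": 0,"tz": 0,"ax": 0,"ay": 0,"az": 0},
    {"hand": 0,"tx": 0,"ty": 0,"tz": 0,"ax": 0,"ay": 0,"az": 0},
  ],
)

```text
t: 14.37
position: [0.5496, -0.043, 0.0766]
eef_rot: [-0.7, 0.714, -0.001, 0.002]
force: [-2.0, -1.9, 0.6]
gripper_width: 0.0161
```

Call:
drive_tool(
  steps=[
    {"hand": 0,"tx": 0,"ty": -0.0037,"tz": -0.0075,"ax": 0,"ay": 0,"az": 0},
    {"hand": 0,"tx": 0,"ty": -0.0044,"tz": -0.0072,"ax": 0,"ay": 0,"az": 0},
    {"hand": 0,"tx": 0,"ty": -0.005,"tz": -0.0068,"ax": 0,"ay": 0,"az": 0},
    {"hand": 0,"tx": 0,"ty": -0.0056,"tz": -0.0063,"ax": 0,"ay": 0,"az": 0},
    {"hand": 0,"tx": 0,"ty": 0,"tz": 0,"ax": 0,"ay": 0,"az": 0},
    {"hand": 0,"tx": 0,"ty": 0,"tz": 0,"ax": 0,"ay": 0,"az": 0},
    {"hand": 0,"tx": 0,"ty": 0,"tz": 0,"ax": 0,"ay": 0,"az": 0},
  ],
)

```text
t: 14.95
position: [0.5687, -0.0434, 0.1048]
eef_rot: [-0.7, 0.714, -0.001, 0.003]
force: [-1.7, -0.0, 1.5]
gripper_width: 0.0165
```

Call:
drive_tool(
  steps=[
    {"hand": 0,"tx": 0,"ty": -0.0061,"tz": -0.0058,"ax": 0,"ay": 0,"az": 0},
    {"hand": 0,"tx": 0,"ty": -0.0066,"tz": -0.0052,"ax": 0,"ay": 0,"az": 0},
    {"hand": 0,"tx": 0,"ty": -0.007,"tz": -0.0046,"ax": 0,"ay": 0,"az": 0},
    {"hand": 0,"tx": 0,"ty": -0.006,"tz": -0.0034,"ax": 0,"ay": 0,"az": 0},
    {"hand": 0,"tx": 0,"ty": 0,"tz": 0,"ax": 0,"ay": 0,"az": 0},
    {"hand": 0,"tx": 0,"ty": 0,"tz": 0,"ax": 0,"ay": 0,"az": 0},
    {"hand": 0,"tx": 0,"ty": 0,"tz": 0,"ax": 0,"ay": 0,"az": 0},
  ],
)

```text
t: 15.53
position: [0.5947, -0.0441, 0.1239]
eef_rot: [-0.7, 0.714, -0.001, 0.003]
force: [-0.4, -0.4, 1.1]
gripper_width: 0.016
```

```bash
python3 - <<'E'
from h import *
s=robot.read_state(); print(s['position'],s['force'],s['gripper_width'])
T=grab('top','t6'); W=grab('wrist','w6'); S=grab('side','s6')
a=cv2.resize(T['img'][150:230,205:305],None,fx=4,fy=4,interpolation=cv2.INTER_CUBIC)
b=cv2.resize(W['img'],(400,300)); c=cv2.resize(S['img'][150:250,200:330],(780,600),interpolation=cv2.INTER_CUBIC)
cv2.imwrite('pics/s6c.png',c[:,:,::-1])
o=np.zeros((320,800,3),np.uint8); o[:300,:400]=b; o[:320,400:]=a
cv2.imwrite('pics/m6.png',o[:,:,::-1])
E
```

```text
[ 0.59473354 -0.04411644  0.12393205] [-0.43723456 -0.44765283  1.11792875] 0.01602905828330064
```

View pics/s6c.png

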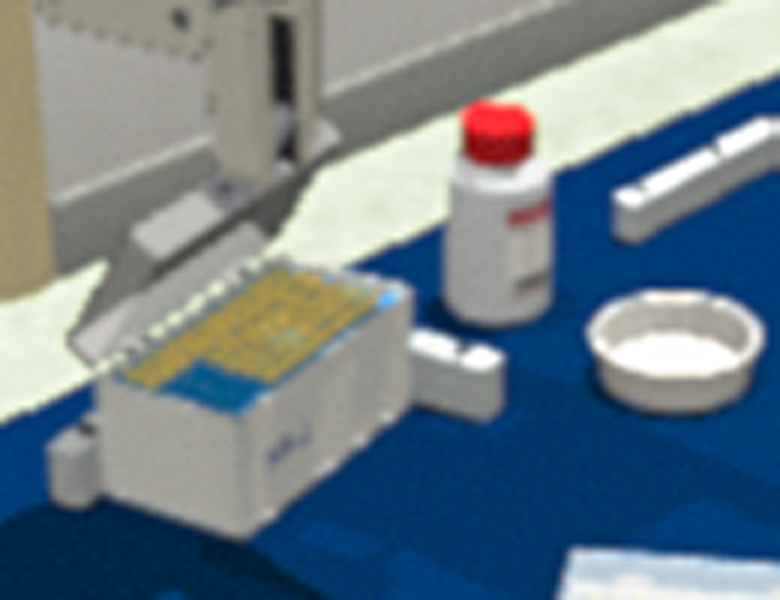

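View pics/m6.png

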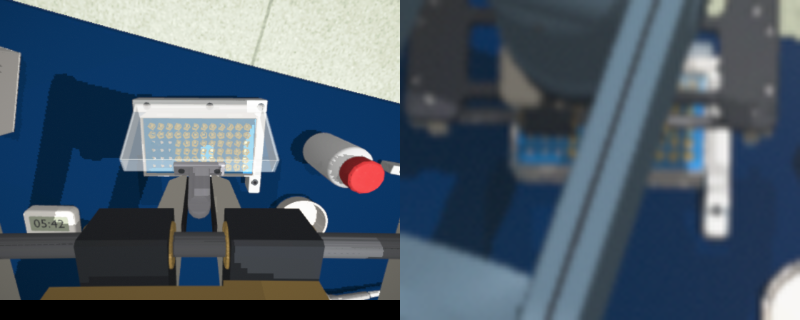

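Picture 9 (side): the lid is up, held by its tab, with the box at the rails. Picture 10 (wrist): the lid's front corners are near (120,163) and (277,163), and the box is seated against both rails. From the arm pose the lid is at about 58.8°. I'll check this with two-view rays on the lid's left front corner.

```bash
python3 - <<'E'
from h import *
W=load('w6'); S=load('s6'); y=np.radians(-1.1); c,s=np.cos(y),np.sin(y)
O=np.array([.6057,-.0437])
def w(X,Y,Z): return [O[0]+c*X-s*Y,O[1]+s*X+c*Y,Z]
def lid(X,Y,Z,a):
    a=np.radians(a); x,z=X-.033,Z-.054
    return w(.033+x*np.cos(a)+z*np.sin(a),Y,.054-x*np.sin(a)+z*np.cos(a))
for a in(57,60,63): print(a,[(proj(W,lid(-.036,Y,Z,a))).round(1).tolist() for Y in(.062,-.062) for Z in(.07,.053)])
print('tabend',[(proj(W,lid(-.078,0,.0605,a))).round(1).tolist() for a in(57,60,63)])
im=cv2.resize(W['img'][120:320,150:410,::-1],None,fx=3,fy=3,interpolation=cv2.INTER_CUBIC)
for a,col in((57,(0,0,255)),(60,(0,255,0)),(63,(255,0,255))):
    for Y in(.062,-.062):
        for Z in(.07,.053):
            p=proj(W,lid(-.036,Y,Z,a)); cv2.circle(im,(int((p[0]-150+.5)*3),int((p[1]-120+.5)*3)),2,col,-1)
for P in (w(-.035,.061,.052),w(-.035,-.061,.052),w(.031,-.061,.025)):
    p=proj(W,P); cv2.circle(im,(int((p[0]-150+.5)*3),int((p[1]-120+.5)*3)),2,(0,255,255),-1)
cv2.imwrite('pics/w6c.png',im)
E
```

```text
57 [[164.5, 223.5], [172.2, 241.0], [392.1, 223.3], [384.5, 240.9]]
60 [[163.1, 218.0], [170.7, 237.4], [393.5, 217.9], [386.1, 237.3]]
63 [[161.7, 212.3], [169.2, 233.5], [394.8, 212.1], [387.5, 233.3]]
tabend [[278.1, 304.2], [278.1, 298.1], [278.0, 291.0]]
```

View pics/w6c.png

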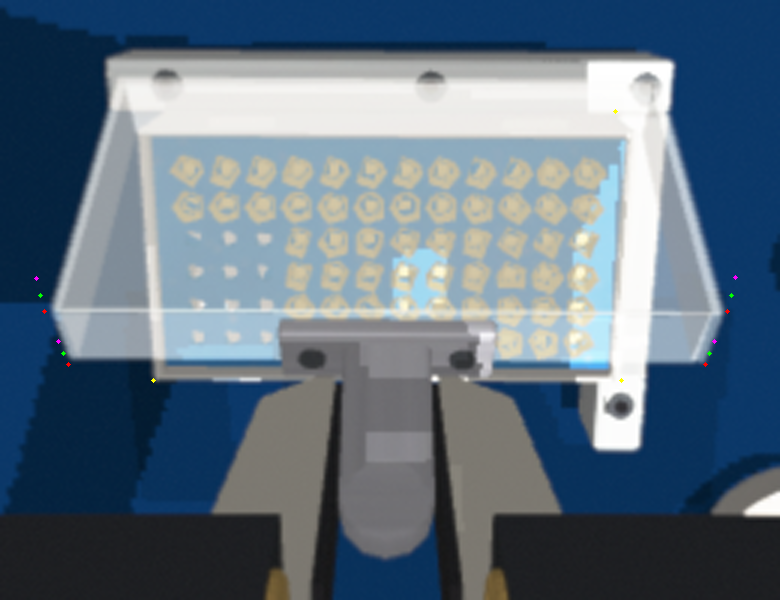

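Picture 11: the box's front corners lie on their predicted spots, (153,380) and (621,380). The lid corners at (52,310) and (72,357) read about 57–58.5°, and the arm pose gives 58.8°. I'll raise it by about 1.7° more.

Call:
drive_tool(
  steps=[
    {"hand": 0,"tx": 0,"ty": -0.0013,"tz": -0.0007,"ax": 0,"ay": 0,"az": 0},
    {"hand": 0,"tx": 0,"ty": -0.0013,"tz": -0.0006,"ax": 0,"ay": 0,"az": 0},
    {"hand": 0,"tx": 0,"ty": 0,"tz": 0,"ax": 0,"ay": 0,"az": 0},
    {"hand": 0,"tx": 0,"ty": 0,"tz": 0,"ax": 0,"ay": 0,"az": 0},
    {"hand": 0,"tx": 0,"ty": 0,"tz": 0,"ax": 0,"ay": 0,"az": 0},
  ],
)

```text
t: 16.1
position: [0.5964, -0.0441, 0.1248]
eef_rot: [-0.7, 0.714, -0.001, 0.002]
force: [-1.8, -0.1, 0.9]
gripper_width: 0.0156
```

```bash
python3 - <<'E'
from h import *
s=robot.read_state(); print(s['position'],s['force'],s['gripper_width'])
W=grab('wrist','w7')
im=cv2.resize(W['img'][120:320,150:410,::-1],None,fx=3,fy=3,interpolation=cv2.INTER_CUBIC)
y=np.radians(-1.1); c,q=np.cos(y),np.sin(y); O=np.array([.6057,-.0437])
def lid(X,Y,Z,a):
    a=np.radians(a); x,z=X-.033,Z-.054; X=.033+x*np.cos(a)+z*np.sin(a)
    return [O[0]+c*X-q*Y,O[1]+q*X+c*Y,.054-x*np.sin(a)+z*np.cos(a)]
for a,col in((57,(0,0,255)),(60,(0,255,0)),(63,(255,0,255))):
    for Y in(.062,-.062):
        for Z in(.07,.053):
            p=proj(W,lid(-.036,Y,Z,a)); cv2.circle(im,(int((p[0]-150+.5)*3),int((p[1]-120+.5)*3)),2,col,-1)
for X,Y,Z in ((-.035,.061,.052),(-.035,-.061,.052)):
    p=proj(W,[O[0]+c*X-q*Y,O[1]+q*X+c*Y,Z]); cv2.circle(im,(int((p[0]-150+.5)*3),int((p[1]-120+.5)*3)),2,(0,255,255),-1)
cv2.imwrite('pics/w7c.png',im)
E
```

```text
[ 0.59642797 -0.0440944   0.12475967] [-1.81552143 -0.09550891  0.89739741] 0.015589227642440688
```

View pics/w7c.png

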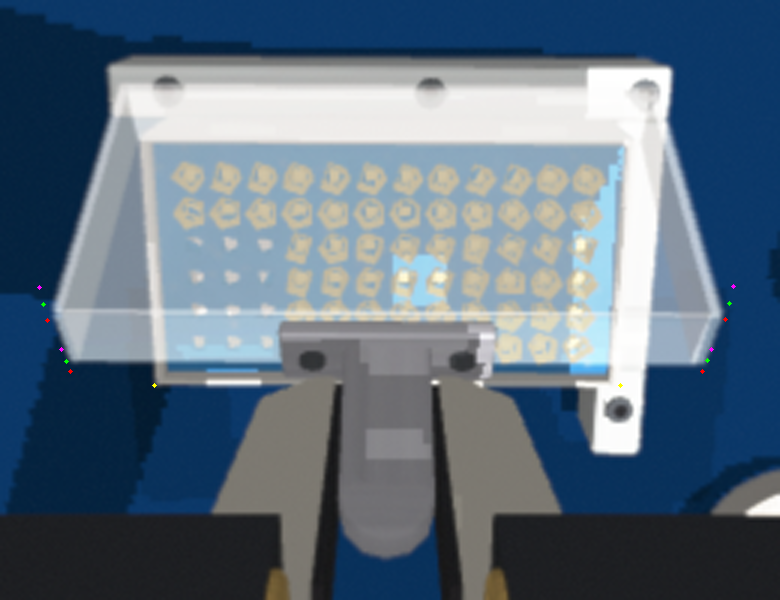

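Picture 12: the lid corners at (52,311) and (74,361) read 58.6–60°, and the arm pose gives 60.0°. The box corners still match home, so I'll hand in.

```bash
python3 -c "
from workcell import robot
print(robot.finish_job())"
```

```text
the job is handed in; nothing more can be done
None
```

The box is home in the corner of the large stop and its lid is held open by the tab at about 60°. The job is handed in at about 16 s on the robot's clock; no verdict came back.

**What I did:** I pushed the shut box low on its front with the fingers either side of the tab until it met the rear rail. Then I pushed it sideways against the side rail and seated it against the rear rail again. Each push ended when the force rose sharply (15–20 N) with no further movement. I then pinched the tab and raised the lid along its arc.

**Last checks:**

| Check | Result |
|---|---|
| Lid angle from arm pose | 60.0° |
| Lid angle from wrist picture | about 58.6° at one corner, 60° at the other |
| Grip | holding the tab at 15.6 mm opening (tab 16 mm) |
| Tool force | about 2 N, pressing lightly towards the rear rail |
| Squareness (measured before lifting the lid) | tab and lid at -1.0°, stop rails at -0.9° and -1.6° |
| Box front corners | on their predicted home spots in the wrist picture |

- **Failed or disagreeing checks:** The two lid-angle readings differ by up to 1.4°. One fit, of the box's lower front edge in the top view, was noisy and read about 5° off the rest, so I set it aside. The arm hid the corner from above in the last top view, so the final seating was judged from the wrist and side views.
- **Bystanders:** I saw no contact with the bottle, dish or timer. They looked unmoved in the pictures, though I did not measure their positions again.

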